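# Fish the whisk out of the half-covered utensil box

### The arm

A 6-joint arm with a two-finger parallel gripper is mounted at the origin on a cart in front of the work surface, level with it; the furniture and walls round the work are solid. World frame = base frame: x ahead of the robot, y to its left, z up, the work surface at z = 0. Lengths are in mm, angles in degrees, forces in N, time in s.
With the tool pointing down it reaches from about 350 to 875 mm from the base axis. Payload 15.5 kg.
Tool frame: the origin (TCP) lies on the centre line of the jaws, within the pads' length; the fingertips stand 22 mm ahead of it and the grasp point (between the pads) lies 3 mm ahead of it; z points along the fingers, y is the line along which they close (so a half turn about z gives the same grasp; the last joint's range is limited). The gripper opens to 85 mm and grips with 20 to 120 N. Pads are 22 mm wide; open, the fingers measure 114 mm over their backs; the gripper's body (76 mm by 85 mm) begins 54 mm behind the grasp point. The pads swing forward as they close: fully open they stand 13 mm farther back than shut.
Start: joints at [-75.831, 28.281, 77.091, -0, 74.628, -5.472], TCP at [210.08, -588.637, 253.277] pointing down, gripper open.
Joint ranges: [-166.48, 166.48], [-47.26, 123.95], [12.59, 153.08], [-70.14, 250.14], [6.76, 159.57], [-176.63, 176.63]. Speed limits (degrees/s): [108.29, 108.29, 147.25, 172.46, 172.46, 172.46].

### API

Orientations are given as [roll, pitch, yaw] about the fixed x, y, z axes, in that order (R = Rz(yaw) Ry(pitch) Rx(roll)).
In Python, from cell import telemetry, optics, close_job, finder gives the robot as it stands.
- The arm moves only by the shell command python3 -m creep 'ROWS' [FORCE]. ROWS is text: rows parted by semicolons, each of 5 numbers parted by spaces: the shift along the tool's x, y, z in m, then the turn about the tool's z in rad, then the closure, from -1 (fully open) to 1 (shut). A call has 1 to 8 rows; each row is the pose to reach, as a shift and turn from the pose commanded when the call began, along the tool's axes at that moment; what a row does not reach only later rows make up. A row lasts 1/10 s, in which the tool goes at most 50 mm and 8.59 degrees, less where a joint would pass 70% of its speed; a pose out of reach is approached as far as the arm can. A call with a gripper value outside its range is refused whole. The fingers move at their own pace and stop on an object; FORCE is the grip in N (left out, the last holds). Time passes only in rows, so rows that repeat a pose let the fingers close. It gives the time, the measured TCP pose, the force, the opening and the grip force at its end, in the units of the state.
- telemetry.get_obs(): the state, without advancing time (a new reading comes with each control period).
- optics.grab_frame(name): name is "side" or "top" or "wrist"; returns a dict with "image" (420x560x3 uint8, red, green, blue), "mtx" (3x3 intrinsics, pixels), "origin" and "attitude" of the camera in the world. Camera axes: x right, y down, z forward; pixel columns grow to the right and rows downward; lengths in mm; the calibration is good to about 2 mm. A picture is of the moment at which its call begins. There is no depth.
- close_job(): hands the job in; it is judged then, once.
Trained networks look in a picture, given as the dict that the camera call returned (one of the last four; its "shot" number tells which), for a name from the list of things; names that differ only in an ending like _2 or _b are one class to them, and where a whole thing is asked for, a point or a joint stands for the part that bears it (a point fixed in the world has none). Each returns a list of dicts, best first, with "conf" (0 to 1); they miss things now and then, are a little off and sometimes report something else, mostly with a low value. They report only what shows in the picture. A call takes as long as a camera call.
- finder.find_in(thing, picture): "bbox" ([left, top, right, bottom] in pixels, round what is visible of it).
- finder.masks_of(thing, picture): "region" (420x560 bool, what is visible of it) and "bbox" ([left, top, right, bottom] in pixels, round what is visible of it).
- finder.spot_point(thing, picture): "centre" ([row, column] in pixels: a listed point, or the origin of a listed thing).
The state is a dict: "clock": time; "joint_pos": joint angles; "qd": joint speeds; "tau": joint torques, N m; "tool_pos": TCP position; "eef_rot": TCP orientation; "wrist_force": force on the tool from outside, world axes, zero at the start; "wrist_torque": the same for the moment, N m; "finger_gap": finger opening in mm; "grasp_force": force on a finger pad.
Only numpy, scipy, OpenCV 4.12 (cv2) and the standard library are available. Lean on these libraries where they do the work, as an engineer would, in place of code of your own. Each camera call takes 0.05 s, during which the arm holds its last target. There are 200 camera calls.

### The job

I need the whisk for the batter, but the utensil box is half covered and its opening is shorter than the whisk. Take the whisk by its blue handle through the opening, tilt it and draw it out diagonally, handle end first, without forcing it against the box, and hold it still above the box with every part of it at least 5 cm above the box. Leave the other things on the worktop where they are, and finish while still holding the whisk up.

Things in the scene. Friction and masses are not known exactly. Their poses are not given: they have to be found in the camera images.
- utensil_box: light wooden box fixed to the worktop, 362 mm long (its x, pointing away from the robot) x 146 mm wide (y), walls 100 mm high and 6 mm thick, floor 6 mm thick; origin at the centre of its underside, z up. Its end near the robot is roofed; the rest is the opening
- opening (a point): middle of the opening, 104 mm above the worktop; box x +39 mm. The opening runs from box x -51 to +175 mm and is 134 mm wide between the side walls; axes as the box
- cover_edge (a point): top middle of the steel strip that edges the clear fixed cover; box x -51 mm, height 105 mm. The cover roofs box x -181 to -51 mm; its underside is 100 mm above the worktop, 97 mm under the 6 mm wide strip
- cradle (a point): top middle of a wooden bar across the inside, 12 mm thick, at box x +120 mm, 34 mm above the worktop; the whisk's handle lies on it between two stops, 24 mm wide and 47 mm high, centred at box y -31 and +31 mm
- whisk: balloon whisk, 311 mm, 0.1 kg; blue handle 124 mm long, wire head up to 60 mm across (solid). Origin at half length on the underside; x runs from handle end (-155 mm) to head tip (+155 mm). It starts in the box, head under the cover towards the robot, handle away from the robot, raised 0.12 rad on the cradle; its x points along the box's -x, slightly down. Centre of mass at x +60 mm
- whisk_grip (a point): on the handle's axis, 90 mm from its end: a good place to grip across the handle (20 mm wide along the whisk's y), about 42 mm above the worktop at the start
- whisk_handle_end (a point): outer end of the whisk's handle, on its axis
- whisk_head_end (a point): tip of the whisk's wire head, on its axis
- coffee_can: dark red coffee tin, 136 mm across, 182 mm tall, right of the box; origin at the centre of its underside; leave alone
- mill: small grey salt shaker, 44 mm across, 90 mm tall, right of the box; origin at the centre of its underside; leave alone
- spice_jar: spice jar with green cap, 46 mm across, 106 mm tall, left of the box; origin at the centre of its underside; leave alone
- timer: red and white kitchen timer, 67 mm across, 58 mm tall, left of the box; origin at the centre of its underside; leave alone
- lemon: lemon, 77 mm long, at the left; origin at its underside; leave alone

How it is judged:
By the outcome, as a careful person would: the job done as asked, in the order asked, and still so for the second after the job is handed in, while the arm keeps its last pose, push and grip.
It also fails if it takes over 40 s, if anything falls off the work surface, if the arm or the gripper's body presses on something with over 40 N, if the wrist force passes 120 N, or if a joint passes its speed limit or range.

## Working session

There is one attempt and no reset: what is moved stays moved. The work goes in short steps, Python scripts to look and compute and a shell command to move; the robot and the scene stay as the last step left them, time stands still between calls to the robot, and variables do not carry over. Pictures are saved under pics/ and viewed, at most 10 in all, crops included, and the job is handed in when it is done.

```bash
mkdir -p pics; ls
cat > h.py <<'E'
import numpy as np, cv2
from cell import telemetry, optics, finder
from scipy.spatial.transform import Rotation as R
def att(p):
    a=np.array(p["attitude"],float)
    return a if a.shape==(3,3) else R.from_euler('xyz',a,degrees=True).as_matrix()
def ray(p,rc):
    K=np.array(p["mtx"]); d=att(p)@np.linalg.inv(K)@np.array([rc[1],rc[0],1.]); return np.array(p["origin"],float),d/np.linalg.norm(d)
def tri(obs):
    A=0;b=0
    for p,rc in obs:
        o,d=ray(p,rc);M=np.eye(3)-np.outer(d,d);A=A+M;b=b+M@o
    x=np.linalg.solve(A,b); return x,[np.linalg.norm((np.eye(3)-np.outer(d,d))@(x-o)) for o,d in (ray(*q) for q in obs)]
def onz(p,rc,z):
    o,d=ray(p,rc); return o+d*(z-o[2])/d[2]
def proj(p,X):
    c=np.array(p["mtx"])@att(p).T@(np.array(X)-np.array(p["origin"])); return (c[:2]/c[2])[::-1]
E
python3 - <<'E'
from h import *
P={n:optics.grab_frame(n) for n in("side","top")}
for n,p in P.items(): print(n,p["origin"],p["attitude"])
for t in ["utensil_box","opening","cover_edge","cradle","whisk_grip","whisk_handle_end","whisk_head_end","coffee_can","mill","spice_jar","timer","lemon"]:
    r={n:(finder.spot_point(t,p)or[None])[0] for n,p in P.items()}
    print(t,{n:(np.round(v["centre"],1),round(v["conf"],2)) if v else None for n,v in r.items()})
    if all(r.values()): print("   ",[np.round(a,1) for a in tri([(P[n],r[n]["centre"]) for n in P])])
cv2.imwrite("pics/a.png",cv2.resize(np.hstack([P[n]["image"][:,:,::-1] for n in P]),(800,300),interpolation=cv2.INTER_AREA))
cv2.imwrite("pics/top.png",P["top"]["image"][:,:,::-1])
print(telemetry.get_obs())
E
```

```text
pics
side [511.9121031  742.07665086 806.57671371] [-130.48569316    0.37472413 -179.61327855]
top [ 405.32370611  -87.03032861 1162.36562898] [-173.00188685   -0.27167869  -89.23734438]
utensil_box {'side': (array([211.9, 269.8]), 0.56), 'top': (array([283.3, 394.1]), 0.37)}
    [array([ 454.6, -444. , -199. ]), array([111.6, 111.6])]
opening {'side': (array([186.5, 253.8]), 0.64), 'top': (array([190. , 322.5]), 0.87)}
    [array([ 597.1, -195.8,   92.6]), array([1.2, 1.2])]
cover_edge {'side': (array([182.5, 284.1]), 0.63), 'top': (array([224.7, 324.5]), 0.91)}
    [array([ 507.4, -200.3,  103.1]), array([3.9, 3.9])]
cradle {'side': (array([201.1, 226. ]), 0.68), 'top': (array([165.5, 314.1]), 0.96)}
    [array([ 675.2, -176.8,   53.2]), array([4.6, 4.6])]
whisk_grip {'side': (array([201.6, 249.8]), 0.46), 'top': (array([187.1, 313.6]), 0.97)}
    [array([ 610.5, -175.5,   53.5]), array([0.1, 0.1])]
whisk_handle_end {'side': (array([203.7, 216.3]), 0.74), 'top': (array([155.8, 313.4]), 0.81)}
    [array([ 704.4, -175.4,   44.6]), array([4.3, 4.3])]
whisk_head_end {'side': None, 'to
[... 710 characters left out ...]
ay([5.7, 5.7])]
{'clock': 1.3, 'joint_pos': array([-7.58333550e+01,  2.82809932e+01,  7.70930192e+01, -4.81900437e-04,
        7.46280933e+01, -5.47031523e+00]), 'qd': array([ 0.14258577, -0.03372128,  0.01842736,  0.11274298, -0.1091011 ,
       -0.05230425]), 'tau': array([-1.03236146e-04, -8.82019043e+01, -3.84267533e+01, -1.92818916e-04,
        8.33141858e-04,  3.50966138e-05]), 'tool_pos': array([ 210.04864904, -588.6305317 ,  253.27000809]), 'eef_rot': array([-1.7999786e+02,  2.6179995e-04,  1.9637088e+01]), 'wrist_force': array([-0.1636088 ,  0.43135853,  0.76383049]), 'wrist_torque': array([-0.07514179, -0.00132272,  0.00678987]), 'grasp_force': 0.0, 'finger_gap': 85.39851801152523}
```

Run:
```python
import cv2
a=cv2.imread("pics/top.png")[110:330,180:470]
cv2.imwrite("pics/topc.png",cv2.resize(a,None,fx=2.7,fy=2.7,interpolation=cv2.INTER_CUBIC))
```

```text
(no output)
```

View pics/topc.png

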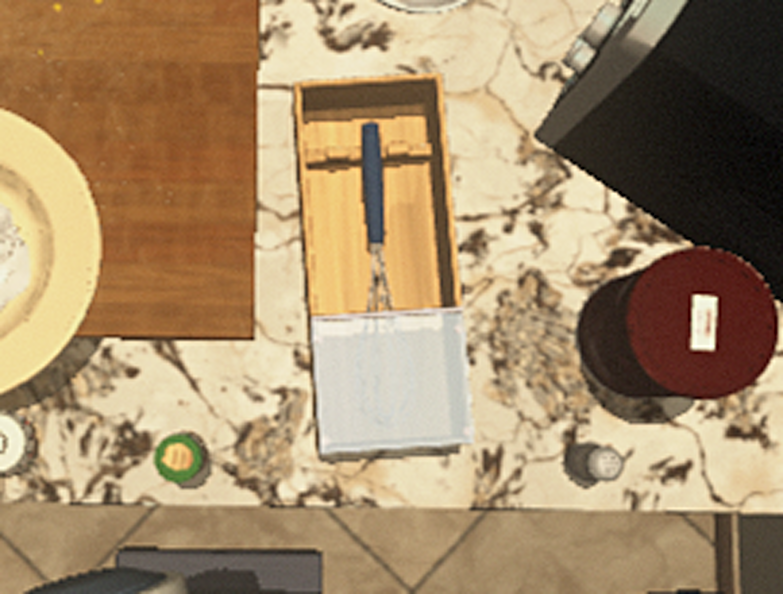

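View pics/a.png

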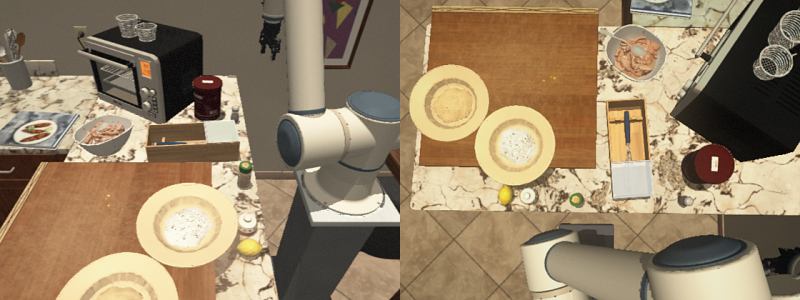

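The top crop shows the whisk's handle from (372,125) to (375,240). The box runs from (296,87)/(441,75) to (321,455)/(470,440), with the cover edge near row 310. The oven is to the right, with its nearest corner at (537,133). I'll compute the box pose and the hover shift.

```bash
cat >> h.py <<'E'
def shift(target,yaw=None):
    o=telemetry.get_obs(); Rt=R.from_euler('xyz',o["eef_rot"],degrees=True).as_matrix()
    print("tcp",np.round(o["tool_pos"],1),"rot",np.round(o["eef_rot"],1),"J",np.round(o["joint_pos"],0),"shift m",np.round(Rt.T@(np.array(target)-o["tool_pos"])/1000,4))
    if yaw is not None:
        print("turn rad",np.round(-np.radians((yaw-o["eef_rot"][2]+90)%180-90),3))
E
python3 - <<'E'
from h import *
p=optics.grab_frame("top")
for n,(x,y),z in [("FL",(296,87),100),("FR",(441,75),100),("NL",(321,455),104),("NR",(470,440),104),("EL",(313,313),104),("ER",(463,308),104),("hend",(372,125),47),("hnd2",(376,240),40)]:
    print(n,np.round(onz(p,(110+y/2.7,180+x/2.7),z)[:2],1))
shift([480,-190,300]); shift([400,-260,300])
E
```

```text
FL [ 721.3 -108. ]
FR [ 735.4 -249.9]
NL [ 366.1 -135.2]
NR [ 381.8 -274.9]
EL [ 499.3 -126.5]
ER [ 506.1 -269.2]
hend [ 698.2 -187.2]
hnd2 [ 580.3 -192.2]
tcp [ 210.1 -588.6  253.3] rot [-180.     0.    19.6] J [-76.  28.  77.  -0.  75.  -5.] shift m [ 0.3882 -0.2847 -0.0467]
tcp [ 210.1 -588.6  253.3] rot [-180.     0.    19.6] J [-76.  28.  77.  -0.  75.  -5.] shift m [ 0.2893 -0.2457 -0.0467]
```

```bash
python3 -m creep '0.03 -0.02 -0.02 0.05 -0.3;0.07 -0.055 -0.04 0.1 -0.3;0.11 -0.09 -0.06 0.15 -0.3;0.145 -0.12 -0.07 0.2 -0.3;0.18 -0.155 -0.07 0.25 -0.3;0.215 -0.185 -0.07 0.25 -0.3;0.25 -0.215 -0.07 0.25 -0.3;0.289 -0.245 -0.07 0.25 -0.3' 20; python3 -c "
from h import *
shift([510,-195,320],5)"
```

```text
clock: 2.15
tool_pos: [399.7, -259.9, 323.6]
eef_rot: [180.0, -0.0, 5.3]
wrist_force: [1.1, -0.9, -0.2]
finger_gap: 55.5
grasp_force: 0.0
tcp [ 399.7 -259.9  323.6] rot [180.   -0.    5.3] J [-40.  12.  91.   0.  77.  44.] shift m [ 0.1158 -0.0544  0.0036]
turn rad 0.005
```

```bash
cat > see.py <<'E'
import sys,pickle
from h import *
p=optics.grab_frame("wrist"); pickle.dump(p,open(sys.argv[1]+".pkl","wb"))
print("cam",np.round(p["origin"]),np.round(p["attitude"]))
for t in ["opening","cover_edge","cradle","whisk_grip","whisk_handle_end","whisk_head_end"]:
    print(t,[(np.round(v["centre"],1),round(v["conf"],2)) for v in finder.spot_point(t,p)[:1]])
cv2.imwrite("pics/%s.png"%sys.argv[1],p["image"][:,:,::-1])
E
python3 see.py w1; python3 -m creep '0.04 -0.018 0 0 -0.3;0.08 -0.036 0 0 -0.3;0.115 -0.054 0 0 -0.3;0.115 -0.054 0 0 -0.3'; python3 see.py w2
python3 - <<'E'
import pickle
from h import *
a,b=[pickle.load(open(f+".pkl","rb")) for f in("w1","w2")]
for t in ["opening","cover_edge","cradle","whisk_grip","whisk_handle_end","whisk_head_end"]:
    q=[(p,v[0]["centre"]) for p in(a,b) for v in[finder.spot_point(t,p)] if v]
    if len(q)==2: print(t,[np.round(x,1) for x in tri(q)])
E
```

```text
cam [ 469. -253.  445.] [164.  -0. -85.]
opening []
cover_edge [(array([ 66.4, 221.9]), 0.72)]
cradle []
whisk_grip []
whisk_handle_end []
whisk_head_end []
clock: 2.9
tool_pos: [511.4, -196.7, 322.8]
eef_rot: [-180.0, -0.0, 5.4]
wrist_force: [0.1, -0.4, -0.5]
finger_gap: 55.8
grasp_force: 0.0
cam [ 580. -190.  444.] [164.  -0. -85.]
opening [(array([ 98.1, 278.5]), 0.76)]
cover_edge [(array([183.5, 277.5]), 0.81)]
cradle [(array([ 19.4, 277.1]), 0.63)]
whisk_grip [(array([ 80.6, 279.9]), 0.89)]
whisk_handle_end [(array([ 81.9, 280.4]), 0.32)]
whisk_head_end []
cover_edge [array([ 505.1, -197.1,   99. ]), array([0.8, 0.8])]
```

View pics/w2.png

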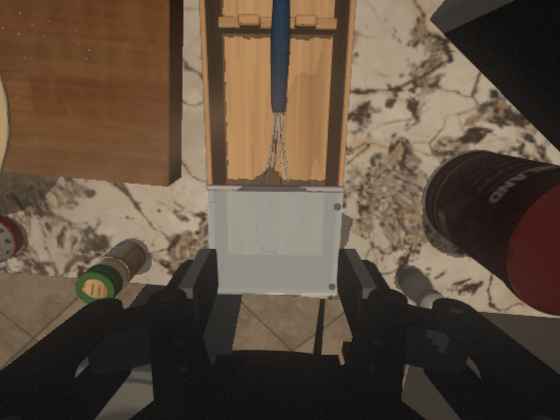

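The wrist view shows the box centred and square: walls at columns ~212 and 340, cover edge at row 187, and the handle's head-side end at (278,110). I'll move forward along the box axis and measure again.

```bash
python3 -m creep '0.045 0 0 0 -0.3;0.085 0 0 0 -0.3;0.085 0 0 0 -0.3'; python3 see.py w3
python3 - <<'E'
import pickle
from h import *
a=pickle.load(open("w2.pkl","rb")); p=pickle.load(open("w3.pkl","rb")); top=optics.grab_frame("top")
a1=optics.grab_frame("side")
E
python3 - <<'E'
import pickle
from h import *
P=[pickle.load(open(f+".pkl","rb")) for f in("w2","w3")]
for t in ["opening","cover_edge","cradle","whisk_grip"]:
    try:
        q=[(p,v[0]["centre"]) for p in P for v in[finder.spot_point(t,p)] if v]
        if len(q)==2: print(t,[np.round(x,1) for x in tri(q)])
    except Exception as e: print(e)
shift([600,-190,200],5)
E
```

```text
clock: 4.15
tool_pos: [596.9, -188.9, 322.5]
eef_rot: [-180.0, -0.1, 5.4]
wrist_force: [-0.9, -0.1, -0.4]
finger_gap: 55.2
grasp_force: 0.0
cam [ 666. -182.  444.] [164.  -0. -85.]
opening [(array([182. , 278.9]), 0.89)]
cover_edge [(array([262.8, 279. ]), 0.57)]
cradle [(array([103.5, 274.4]), 0.75)]
whisk_grip [(array([159.4, 277.5]), 0.95)]
whisk_handle_end [(array([ 76.9, 281.8]), 0.81)]
whisk_head_end []
opening [array([ 592.4, -191. ,   96.5]), array([0.4, 0.4])]
cover_edge [array([ 511.2, -198.2,  124.4]), array([1., 1.])]
cradle [array([ 673.3, -180.2,   52. ]), array([1.4, 1.4])]
whisk_grip [array([ 611.7, -189.3,   62. ]), array([1.1, 1.1])]
tcp [ 593.4 -189.5  323.3] rot [-180.     0.     5.3] J [-23.  25.  72.   0.  83.  61.] shift m [0.0066 0.0011 0.1233]
turn rad 0.006
```

View pics/w3.png

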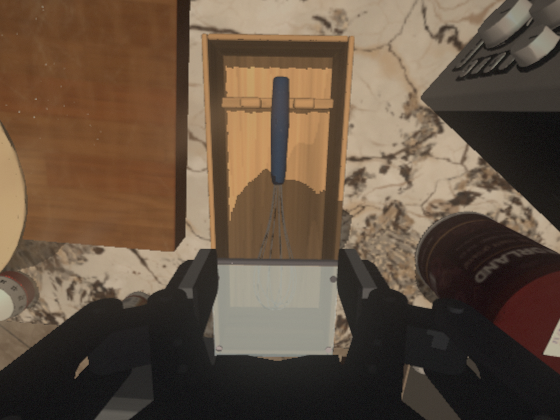

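Run:
```python
import pickle
from h import *
p=pickle.load(open("w3.pkl","rb"));q=pickle.load(open("w2.pkl","rb"))
for n,a,b,z in [("grip",(159.4,277.5),(80.6,279.9),43),("opening",(182,278.9),(98.1,278.5),104),("edge",(262.8,279),(183.5,277.5),105),("cradle",(103.5,274.4),(19.4,277.1),34)]:
    print(n,np.round(onz(p,a,z),1),np.round(onz(q,b,z),1))
for n,c,z in [("hend top",(78,281),57),("handle other end",(183,278.5),48),("wallFL",(40,208),100),("wallFR",(40,351),100),("wNL",(256,217),100),("wNR",(256,338),100)]:
    print(n,np.round(onz(p,c,z),1))
print(p["origin"],p["attitude"])
```

```text
grip [ 609.  -188.5   43. ] [ 613.4 -190.5   43. ]
opening [ 594.  -191.3  104. ] [ 592.1 -190.6  104. ]
edge [ 501.9 -200.2  105. ] [ 506.9 -197.7  105. ]
cradle [ 673.6 -178.7   34. ] [ 677.7 -181.2   34. ]
hend top [ 700.6 -183.6   57. ]
handle other end [ 580.9 -192.4   48. ]
wallFL [ 723.8 -111.1  100. ]
wallFR [ 736.7 -246.4  100. ]
wNL [ 501.3 -129.6  100. ]
wNR [ 514.2 -266.4  100. ]
[ 665.68452201 -182.39538641  443.50068194] [ 1.64146471e+02 -3.82196194e-02 -8.45894327e+01]
```

```bash
python3 -m creep '0.01 0.001 0.04 0.01 -0.3;0.0176 0.001 0.08 0.02 -0.3;0.0176 0.001 0.12 0.02 -0.3;0.0176 0.001 0.16 0.02 -0.3;0.0176 0.001 0.18 0.02 -0.3;0.0176 0.001 0.18 0.02 -0.3' && python3 see.py w4 && python3 -c "
from h import *
shift([611,-189,47],4.5)
import pickle
p=pickle.load(open('w4.pkl','rb'))
for X in([611,-189,43],[580.9,-192.4,38],[700,-183.6,52]): print(proj(p,X))"
```

```text
clock: 5.6
tool_pos: [609.5, -188.2, 140.3]
eef_rot: [-179.9, 0.3, 4.2]
wrist_force: [0.5, 0.4, 1.0]
finger_gap: 55.4
grasp_force: 0.0
cam [ 679. -183.  261.] [164.   0. -86.]
opening [(array([277.6, 277.3]), 0.58)]
cover_edge []
cradle [(array([114.3, 275.4]), 0.61)]
whisk_grip [(array([209.1, 278.8]), 0.82)]
whisk_handle_end [(array([ 67. , 279.4]), 0.78)]
whisk_head_end []
tcp [ 611.6 -189.1  144.7] rot [ 1.799e+02 -1.000e-01  4.200e+00] J [-23.  36.  82.  -0.  62.  63.] shift m [-0.0008 -0.0002  0.0977]
turn rad -0.006
[211.18874153 278.54129943]
[248.52158885 280.10613116]
[ 71.94704315 280.62192169]
```

View pics/w4.png

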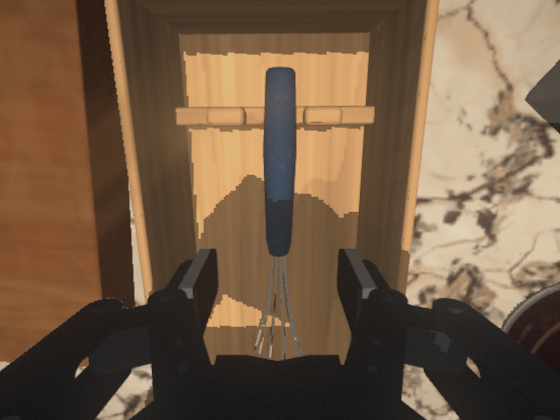

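The fingers straddle the handle: handle centre at column 280, fingers at 212 and 345, predicted grip row 211 against 209 found. I'll descend and close lightly.

```bash
python3 -m creep '0 0 0.03 0 -0.3;0 0 0.06 0 -0.3;0 0 0.08 0 -0.3;0 0 0.096 0 -0.3;0 0 0.096 0 -0.3;0 0 0.096 0 -0.3;0 0 0.096 0 1;0 0 0.096 0 1' 20; python3 -m creep '0 0 0 0 1;0 0 0 0 1;0 0 0 0 1;0 0 0 0 1'; python3 -m creep '0 0 -0.006 0 1;0 0 -0.012 0 1;0 0 -0.018 0 1;0 0 -0.018 0 1'
python3 see.py w5; python3 -c "
from h import *
shift([611,-189,47]);print(telemetry.get_obs()['wrist_torque'],telemetry.get_obs()['wrist_force'])"
```

```text
clock: 6.75
tool_pos: [611.6, -189.1, 48.4]
eef_rot: [180.0, -0.1, 4.2]
wrist_force: [-0.1, -0.1, -0.7]
finger_gap: 27.3
grasp_force: 0.0
clock: 7.15
tool_pos: [611.5, -189.0, 48.0]
eef_rot: [180.0, -0.1, 4.2]
wrist_force: [-0.4, -0.4, 8.3]
finger_gap: 18.7
grasp_force: 19.8
clock: 7.55
tool_pos: [611.5, -189.0, 66.4]
eef_rot: [180.0, -0.1, 4.2]
wrist_force: [-0.1, 0.1, -0.9]
finger_gap: 18.7
grasp_force: 19.5
cam [ 680. -184.  187.] [164.  -0. -86.]
opening []
cover_edge []
cradle []
whisk_grip [(array([276.8, 275.2]), 0.91)]
whisk_handle_end [(array([ 40.1, 277.5]), 0.92)]
whisk_head_end []
tcp [ 610.9 -188.8   65. ] rot [-180.     0.     4.2] J [-23.  42.  85.   0.  54.  63.] shift m [0.0001 0.0002 0.018 ]
[-0.01339729 -0.1055298   0.05015376] [-0.56936841 -0.44892541 -1.6998636 ]
```

View pics/w5.png

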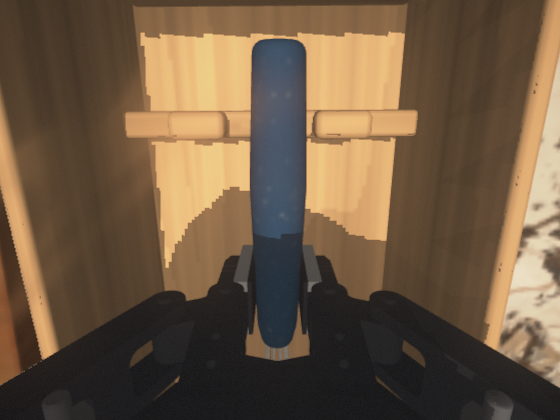

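The handle is held centrally between the pads. Handle end is at (278,45) and the grip at about (277,280). Next I'll estimate the tilt from the wrist and side views.

```bash
cat > tilt.py <<'E'
from h import *
from scipy.optimize import minimize_scalar
o=telemetry.get_obs(); t=np.array(o["tool_pos"]); g=t-[0,0,3]; y=np.radians(o["eef_rot"][2]); u=np.array([np.cos(y),np.sin(y),0])
box=np.array([554,-194,0]); b=np.radians(5.2); ub=np.array([np.cos(b),np.sin(b),0])
print("t",o["clock"],"grip box x %.0f z %.0f"%((g-box)@ub,g[2]),"F",np.round(o["wrist_force"],1),"T",np.round(o["wrist_torque"],2),"gap",round(o["finger_gap"],1))
for n in ("wrist","side"):
    p=optics.grab_frame(n)
    for k,L in (("whisk_handle_end",90),("whisk_head_end",-221)):
        v=finder.spot_point(k,p)
        if not v or v[0]["conf"]<.3: continue
        e=lambda a: np.linalg.norm(proj(p,g+L*(u*np.cos(a)+[0,0,np.sin(a)]))-v[0]["centre"])
        A=np.linspace(-.3,1.6,400); E=[e(a) for a in A]; i=int(np.argmin(E))
        print(n,k,np.round(v[0]["centre"]),round(v[0]["conf"],2),"tilt deg %.1f err px %.1f"%(np.degrees(A[i]),E[i]))
    if n=="side": cv2.imwrite("pics/side_last.png",cv2.resize(p["image"][110:260,150:350,::-1],None,fx=4,fy=4,interpolation=cv2.INTER_CUBIC))
E
python3 tilt.py
```

```text
t 7.9 grip box x 57 z 62 F [-0.6 -0.4 -1.7] T [-0.01 -0.11  0.05] gap 18.7
wrist whisk_handle_end [ 38. 279.] 0.88 tilt deg 10.1 err px 5.8
side whisk_handle_end [198. 216.] 0.71 tilt deg 0.3 err px 2.3
```

```bash
python3 -m creep '0 0 -0.005 0 1;0 0 -0.01 0 1;0 0 -0.015 0 1;0 0 -0.015 0 1'
cat >> tilt.py <<'E'
hsv=cv2.cvtColor(p["image"],cv2.COLOR_RGB2HSV); m=(hsv[...,0]>95)&(hsv[...,0]<130)&(hsv[...,1]>90); m[:120]=0;m[260:]=0;m[:,:150]=0;m[:,350:]=0
k,lab,st,_=cv2.connectedComponentsWithStats(m.astype(np.uint8)); 
if k>1:
    i=1+np.argmax(st[1:,4]); ys,xs=np.nonzero(lab==i); f=np.polyfit(xs,ys,1); print("blue",st[i],"slope",f[0])
    # intersect pixel rays with vertical plane through grip along u
    n_=np.array([-u[1],u[0],0]); Q=[]
    for x in (xs.min()+2,xs.max()-2):
        o_,d=ray(p,(np.polyval(f,x),x)); X=o_+d*((g-o_)@n_)/(d@n_); Q.append(X)
    d=Q[0]-Q[1]; print("blue ends",np.round(Q,0).tolist(),"tilt",np.degrees(np.arctan2(d[2],d@u)))
E
python3 tilt.py
```

```text
clock: 8.6
tool_pos: [611.5, -189.0, 81.3]
eef_rot: [180.0, -0.1, 4.2]
wrist_force: [-0.2, -0.7, -1.3]
finger_gap: 18.5
grasp_force: 19.5
t 8.6 grip box x 58 z 78 F [-0.2 -0.7 -1.3] T [ 0.   -0.12 -0.01] gap 18.5
wrist whisk_handle_end [ 40. 278.] 0.97 tilt deg 10.4 err px 3.5
side whisk_handle_end [191. 216.] 0.6 tilt deg 5.2 err px 1.3
side whisk_head_end [172. 328.] 0.4 tilt deg -15.0 err px 4.0
blue [218 190  29   7 151] slope 0.023657949070887356
blue ends [[695.0, -183.0, 83.0], [627.0, -188.0, 76.0]] tilt 5.066281915659906
```

View pics/side_last.png

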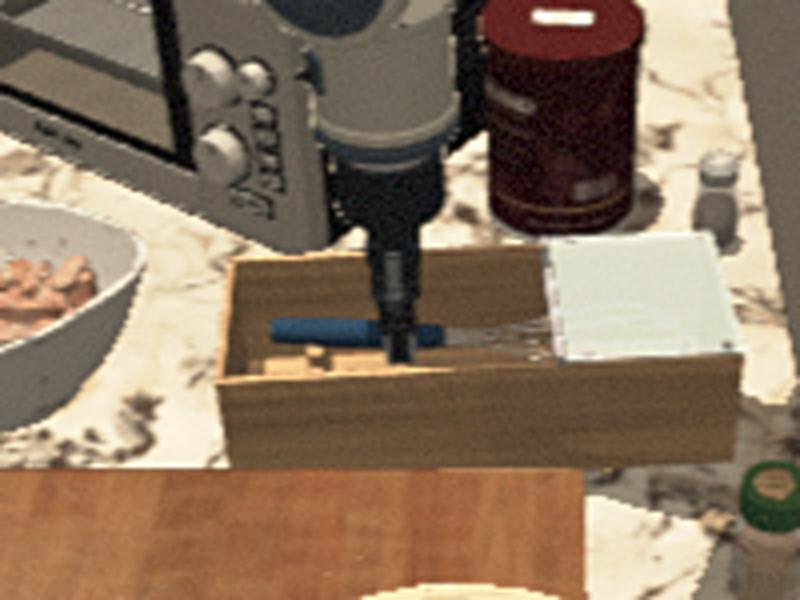

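Tilt is still about 6°, so the whisk is lifting rigidly. I'll ease the grip in small steps so the head sinks and pivots between the pads.

```bash
for c in 1; do python3 -m creep '0 0 0 0 0.58'|tail -2; python3 -m creep '0 0 0 0 0.57'|tail -2;python3 -m creep '0 0 0 0 0.565'|tail -2; python3 -m creep '0 0 0 0 0.56'|tail -2; done; python3 tilt.py
```

```text
finger_gap: 18.4
grasp_force: 19.5
finger_gap: 18.5
grasp_force: 19.5
finger_gap: 18.9
grasp_force: 17.5
finger_gap: 19.0
grasp_force: 12.6
t 9.3 grip box x 57 z 77 F [ 0.2  0.1 -0.2] T [-0.   -0.07 -0.03] gap 19.0
wrist whisk_handle_end [ 38. 276.] 0.72 tilt deg 10.1 err px 5.1
side whisk_handle_end [190. 215.] 0.7 tilt deg 8.7 err px 2.7
blue [218 187  27   9 155] slope 0.13446051178175114
blue ends [[694.0, -183.0, 92.0], [632.0, -187.0, 78.0]] tilt 13.0556627598296
```

Grip force at 12.6 N lets it pivot (tilt now 13°). I'll let it settle, then keep lifting with this light grip.

```bash
python3 -m creep '0 0 0 0 0.56;0 0 0 0 0.56;0 0 -0.004 0 0.56;0 0 -0.008 0 0.56;0 0 -0.012 0 0.56;0 0 -0.012 0 0.56'; python3 tilt.py
```

```text
clock: 10.2
tool_pos: [611.4, -189.0, 93.1]
eef_rot: [180.0, -0.1, 4.2]
wrist_force: [-0.5, 0.4, -0.8]
finger_gap: 18.6
grasp_force: 12.7
t 10.2 grip box x 58 z 90 F [-0.5  0.4 -0.8] T [ 0.02 -0.04  0.  ] gap 18.6
wrist whisk_handle_end [ 37. 278.] 0.8 tilt deg 10.4 err px 6.2
side whisk_handle_end [182. 215.] 0.71 tilt deg 17.5 err px 2.7
blue [218 182  27  10 162] slope 0.18536408797024367
blue ends [[692.0, -183.0, 109.0], [632.0, -188.0, 91.0]] tilt 16.49096258803923
```

```bash
python3 -m creep '0 0 -0.006 0 0.558;0 0 -0.012 0 0.558;0 0 -0.018 0 0.558;0 0 -0.024 0 0.558;0 0 -0.030 0 0.558;0 0 -0.03 0 0.558;0 0 -0.03 0 0.558'; python3 tilt.py
```

```text
clock: 11.2
tool_pos: [611.1, -188.8, 122.4]
eef_rot: [180.0, -0.0, 4.2]
wrist_force: [-1.2, 0.4, -0.9]
finger_gap: 19.0
grasp_force: 11.2
t 11.2 grip box x 57 z 119 F [-1.2  0.4 -0.9] T [ 0.01 -0.12 -0.  ] gap 19.0
wrist whisk_handle_end [ 52. 276.] 0.94 tilt deg -4.6 err px 1.4
side whisk_handle_end [173. 215.] 0.72 tilt deg 18.8 err px 1.9
blue [219 170  26  14 156] slope 0.3351316580575506
blue ends [[685.0, -183.0, 149.0], [630.0, -188.0, 122.0]] tilt 25.850577851694236
```

```bash
python3 - <<'E'
import pickle
from h import *
a,b=[pickle.load(open(f+".pkl","rb")) for f in("w2","w3")]
print(tri([(a,(15,433)),(b,(97,423))]))
t=optics.grab_frame("top")
x=tri([(a,(15,433)),(b,(97,423)),(t,(110+133/2.7,180+537/2.7))]); print(x)
E
python3 -m creep '0 0 -0.01 0 0.558;0.01 0 -0.012 0 0.558;0.02 0 -0.012 0 0.558;0.03 0 -0.012 0 0.558;0.04 -0.001 -0.012 0 0.558;0.04 -0.001 -0.012 0 0.558'; python3 tilt.py
```

```text
(array([ 697.28444666, -351.93639566,   37.38585358]), [np.float64(0.19639804962949525), np.float64(0.19639804962945154)])
(array([ 700.28914674, -360.67863872,   18.6721523 ]), [np.float64(2.6443453882866255), np.float64(1.8677716454055049), np.float64(2.2816318042585997)])
clock: 12.15
tool_pos: [652.3, -184.6, 134.0]
eef_rot: [180.0, -0.0, 4.2]
wrist_force: [0.6, 1.1, -0.1]
finger_gap: 19.2
grasp_force: 11.3
t 12.15 grip box x 99 z 131 F [ 0.6  1.1 -0.1] T [-0.04 -0.12  0.04] gap 19.2
wrist whisk_handle_end [ 59. 276.] 0.81 tilt deg -9.8 err px 0.4
wrist whisk_head_end [301. 278.] 0.39 tilt deg 55.7 err px 1.7
side whisk_handle_end [165. 205.] 0.65 tilt deg 33.6 err px 0.4
blue [204 166  25  15 153] slope 0.4205464224692839
blue ends [[724.0, -179.0, 168.0], [673.0, -183.0, 137.0]] tilt 31.097251480388138
```

View pics/side_last.png

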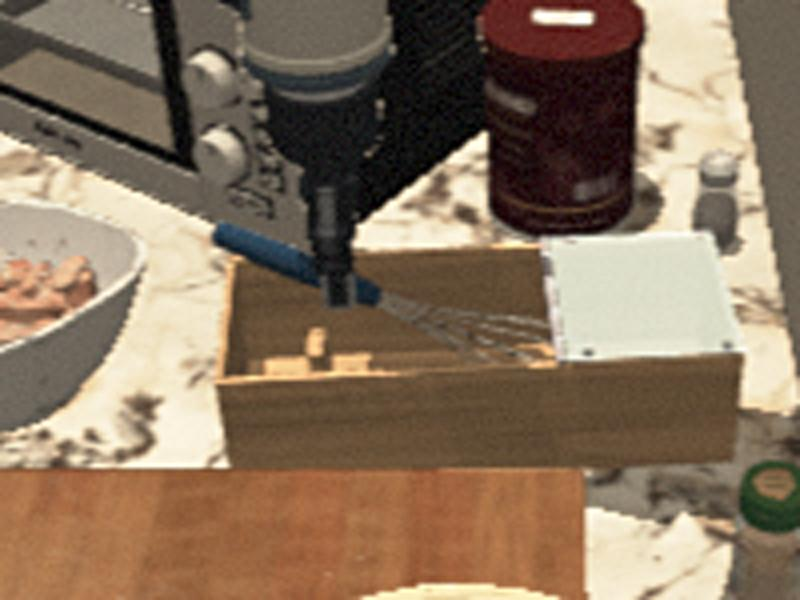

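The whisk is tilted at 31° with the handle over the far wall, and only the head's last part is still under the cover (edge at crop column 550). Next I'll continue outward, then lift.

```bash
python3 -m creep '0.01 0 -0.002 0 0.558;0.02 0 -0.004 0 0.558;0.03 0 -0.006 0 0.558;0.04 -0.001 -0.006 0 0.558;0.05 -0.001 -0.006 0 0.558;0.06 -0.001 -0.006 0 0.558;0.066 -0.001 -0.006 0 0.558;0.066 -0.001 -0.006 0 0.558'; python3 tilt.py
```

```text
clock: 13.25
tool_pos: [717.3, -179.0, 140.0]
eef_rot: [180.0, -0.0, 4.2]
wrist_force: [1.0, 0.6, -1.0]
finger_gap: 19.0
grasp_force: 11.4
t 13.25 grip box x 164 z 137 F [ 1.   0.6 -1. ] T [ 0.04 -0.09 -0.01] gap 19.0
wrist whisk_handle_end [ 64. 278.] 0.68 tilt deg 28.1 err px 0.6
side whisk_handle_end [165. 178.] 0.63 tilt deg 29.5 err px 0.1
blue [179 165  26  15 136] slope 0.43723460187689356
blue ends [[790.0, -174.0, 177.0], [738.0, -178.0, 143.0]] tilt 32.62146277862983
```

View pics/side_last.png

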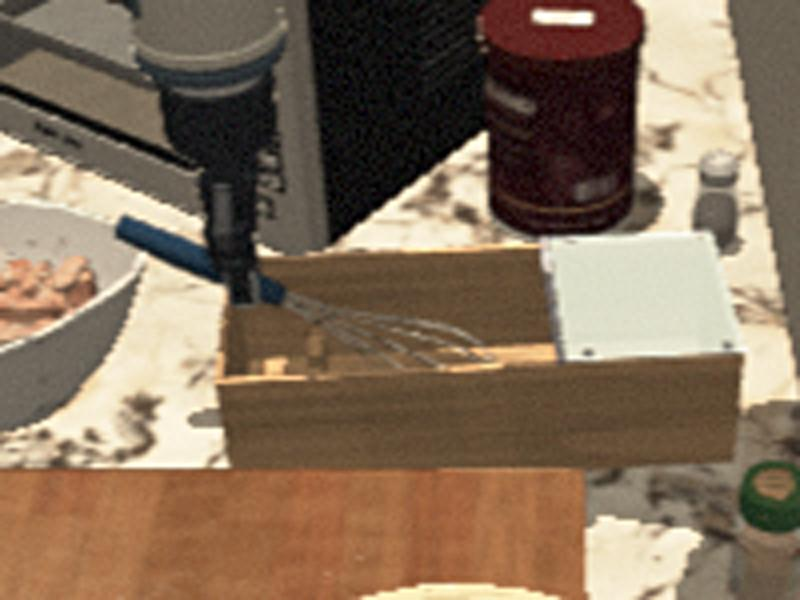

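The head is fully out from under the cover: its end is near crop column 495 and the edge at 550. I'll firm up the grip and lift.

```bash
python3 -m creep '0 0 0 0 1;0 0 0 0 1;0 0 -0.01 0 1;0 0 -0.025 0 1;0 0 -0.045 0 1;0 0 -0.065 0 1;0 0 -0.085 0 1;0 0 -0.105 0 1' 45; python3 -m creep '0 0 -0.03 0 1;0 0 -0.06 0 1;0 0 -0.09 0 1;0 0 -0.12 0 1;0 0 -0.14 0 1;-0.02 0 -0.14 0 1;-0.04 0 -0.14 0 1;-0.06 0 -0.14 0 1' ; python3 -m creep '-0.02 0 0 0 1;-0.04 0 0 0 1;-0.05 0.001 0 0 1;-0.05 0.001 0 0 1;-0.05 0.001 0 0 1;-0.05 0.001 0 0 1'; sed -i 's/\[110:260,150:350,::-1\],None,fx=4,fy=4/[20:270,130:430,::-1],None,fx=2.4,fy=2.4/' tilt.py; sed -i 's/m\[:120\]=0/m[:40]=0/' tilt.py; python3 tilt.py
```

```text
clock: 14.35
tool_pos: [716.7, -179.2, 247.9]
eef_rot: [180.0, -0.1, 4.2]
wrist_force: [0.1, 0.2, -1.1]
finger_gap: 17.8
grasp_force: 43.9
clock: 15.15
tool_pos: [655.9, -183.4, 387.0]
eef_rot: [180.0, -0.1, 4.2]
wrist_force: [-0.4, -0.5, -0.2]
finger_gap: 17.8
grasp_force: 43.9
clock: 15.75
tool_pos: [607.7, -188.1, 385.3]
eef_rot: [180.0, -0.0, 4.2]
wrist_force: [0.8, 1.1, -0.6]
finger_gap: 17.7
grasp_force: 43.9
t 15.75 grip box x 54 z 382 F [ 0.8  1.1 -0.6] T [ 0.05 -0.08  0.01] gap 17.7
wrist whisk_handle_end [ 65. 278.] 0.61 tilt deg 28.4 err px 1.3
side whisk_handle_end [ 79. 207.] 0.62 tilt deg 22.9 err px 0.1
side whisk_head_end [132. 316.] 0.89 tilt deg 32.7 err px 2.4
blue [208  74  31  23 274] slope 0.5251025296588437
blue ends [[684.0, -183.0, 422.0], [626.0, -187.0, 387.0]] tilt 31.703878381589202
```

View pics/side_last.png

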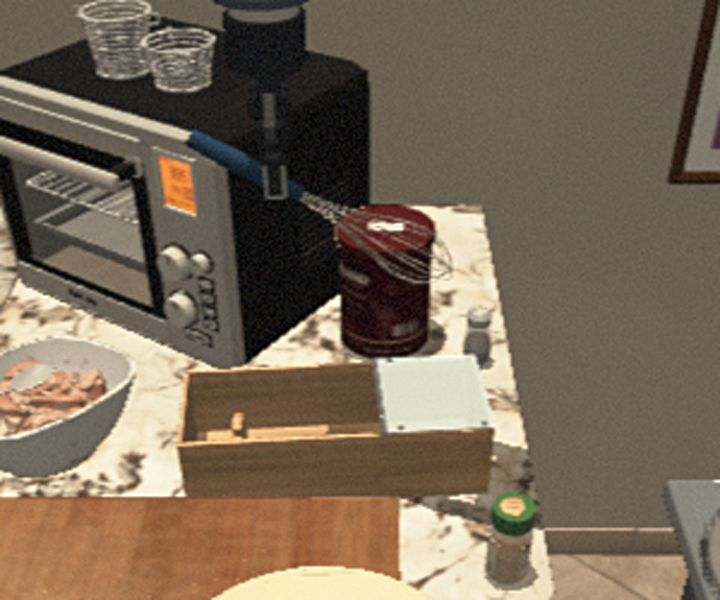

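The whisk hangs at about 32° over the box. Its lowest part is near z = 235–265 mm, far above the 155 mm needed, and the other things are in place.

```bash
python3 -m creep '0 0 0 0 1;0 0 0 0 1;0 0 0 0 1;0 0 0 0 1;0 0 0 0 1;0 0 0 0 1'; python3 -c "
from cell import close_job
print(close_job())"
```

```text
clock: 16.65
tool_pos: [607.0, -188.2, 385.3]
eef_rot: [-180.0, -0.0, 4.2]
wrist_force: [0.1, -0.0, 0.0]
finger_gap: 18.0
grasp_force: 43.9
the job is handed in; nothing more can be done
None
```

The job is handed in: the whisk came out handle first, tilted about 32°, and is held still above the box with its lowest part at least 13 cm above it; nothing else on the worktop looked moved.

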